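# Close the washed storage jars

## Task

The four washed glass jars are dry: close each one with its own lid. The three wooden lids belong on the three plain jars by size and must sit fully home, flat on the rim; the brass-coloured twist lid belongs on the jar with the threaded neck and must be screwed on clockwise as far as it will go (turning it backward until it drops past the threads starts it without cross-threading). Leave the jars standing upright about where they are, within a hand's breadth.

Things in the scene. Friction and masses are not known exactly. Their poses are not given: they have to be found in the camera images.
- jar_wide: Open straight glass jar, empty, no thread, standing upright. Body 80 mm across, 72 mm high; mouth 62 mm across inside, 70 mm outside, its glass wall 4 mm. Takes the largest wooden lid, whose disc then lies on the rim. Loose, about 0.6 kg. Origin: centre of its underside; z up.
- jar_middle: Open straight glass jar, empty, no thread, standing upright. Body 68 mm across, 70 mm high; mouth 50 mm across inside, 58 mm outside, its glass wall 4 mm. Takes the middle-sized wooden lid, whose disc then lies on the rim. Loose, about 0.5 kg. Origin: centre of its underside; z up.
- jar_narrow: Open straight glass jar, empty, no thread, standing upright. Body 56 mm across, 66 mm high; mouth 38 mm across inside, 46 mm outside, its glass wall 4 mm. Takes the smallest wooden lid, whose disc then lies on the rim. Loose, about 0.4 kg. Origin: centre of its underside; z up.
- lid_wide: The largest of three turned wooden lids: a disc 78 mm across and 10 mm thick with a round knob on top (28 mm across, 27 mm high) and under it a plug 56 mm across and 14 mm deep with a bevelled foot. Stands on its plug, 51 mm high over all. Loose, under 0.15 kg. Origin: centre of the plug's underside; the knob lies from 24 to 51 mm above it.
- lid_middle: The middle-sized of three turned wooden lids: a disc 64 mm across and 10 mm thick with a round knob on top (26 mm across, 27 mm high) and under it a plug 44 mm across and 14 mm deep with a bevelled foot. Stands on its plug, 51 mm high over all. Loose, under 0.15 kg. Origin: centre of the plug's underside; the knob lies from 24 to 51 mm above it.
- lid_narrow: The smallest of three turned wooden lids: a disc 52 mm across and 10 mm thick with a round knob on top (24 mm across, 27 mm high) and under it a plug 32 mm across and 14 mm deep with a bevelled foot. Stands on its plug, 51 mm high over all. Loose, under 0.15 kg. Origin: centre of the plug's underside; the knob lies from 24 to 51 mm above it.
- jar_twist: Empty glass twist-off jar, body 68 mm across, neck 44 mm across, rim at 74 mm, about 0.6 kg, loose. Neck has 4 sloping thread ribs (50 deg long, 52 mm across; tops 8 to 10 mm below the rim, stop under the clockwise end) with 40 deg gaps, gap centres 52.5 deg anticlockwise (from above) of its x axis and every 90 deg on. Origin: centre of underside, z up.
- lid_twist: Brass-coloured twist-off lid, no knob, 60 mm across, 18.5 high, open side down, 4 lugs inside its lower edge, on its x and y axes. On the jar it rests on the ribs, origin 64 to 66 mm up; turned anticlockwise up to 90 deg it drops at a gap to 57.5 mm; then clockwise about 50 deg to the stops, where its x axis lies along the jar's x or y. Origin: centre of lower edge. 0.04 kg.

How it is judged:
By the outcome, as a careful person would: the job done as asked, in the order asked, and still so for the second after the job is handed in, with the robot touching nothing.
It also fails if it takes over 106 s, if anything falls off the work surface, if the arm or the gripper's body presses on something with over 40 N, if the wrist force passes 120 N, or if a joint passes its speed limit or range.

## Robot

A 6-joint arm with a two-finger parallel gripper is mounted at the origin on a cart in front of the work surface, level with it; the furniture and walls round the work are solid. World frame = base frame: x ahead of the robot, y to its left, z up, the work surface at z = 0. Lengths are in mm, angles in rad, forces in N, time in s.
With the tool pointing down it reaches from about 300 to 775 mm from the base axis. Payload 14.6 kg.
Tool frame: the origin (TCP) lies between the finger pads; the fingertips stand manip.tip_reach ahead of it and the grasp point (between the pads) lies 5 mm behind it (manip.tip_reach is the distance from the TCP to the fingertips, in mm); z points along the fingers, y is the line along which they close (so a half turn about z gives the same grasp; the last joint's range is limited). The gripper opens to 94 mm and grips with 3 to 60 N. Pads are 16 mm wide; open, the fingers measure 119 mm over their backs; the gripper's body (75 mm by 177 mm) begins 78 mm behind the grasp point.
Start: joints at [-0.067, 0.3, 1.521, -0, 1.321, -0.067], TCP at [549.99, -0.002, 219.446] pointing down, gripper open.
Joint ranges: [-3.03, 3.03], [-0.79, 2.21], [0.23, 2.52], [-1.04, 4.18], [0, 3.07], [-2.55, 2.55]. Speed limits (rad/s): [2.22, 2.22, 2.57, 3.14, 3.14, 3.14].

## Interface

Orientations are given as [roll, pitch, yaw] about the fixed x, y, z axes, in that order (R = Rz(yaw) Ry(pitch) Rx(roll)).
In Python, from cell import manip gives the robot as it stands. The module is installed in compiled form; this text tells all that it offers.
- The arm moves only by the shell command python3 -m creep 'ROWS' [FORCE]. ROWS is JSON, a list of rows, each a list of 3 entries, a list of its own where there are three numbers: the opening, from -1 (shut) to 1 (fully open), then the shift along the tool's x, y, z in cm, then the turn about the tool's z in units of 5 degrees (1.0 is 5 degrees). In form: [[grip, [tx, ty, tz], roll], ...]. A call has 1 to 12 rows; each row is the pose to reach, as a shift and turn from the pose commanded when the call began, along the tool's axes at that moment; what a row does not reach only later rows make up. A row lasts 1/10 s, in which the tool goes at most 50 mm and 8.59 degrees, less where a joint would pass 70% of its speed; a pose out of reach is approached as far as the arm can. A call with a gripper value outside its range is refused whole. The fingers move at their own pace and stop on an object; FORCE is the grip in N (left out, the last holds). Time passes only in rows, so rows that repeat a pose let the fingers close. It gives the time, the measured TCP pose, the force, the opening and the grip force at its end, in the units of the state.
- manip.read_state(): the state, without advancing time (a new reading comes with each control period).
- manip.camera(name): name is "scene" or "side" or "wrist"; returns the picture (384x512x3 uint8, red, green, blue); there is no depth.
- manip.camera_params(name): a dict with "fovy" (degrees; the focal length in pixels is half the picture's height over the tangent of half this angle, whatever the lens; pixels are square), "cx", "cy" (the principal point, pixels), "k1" (the pictures are not rectified: a ray, as slopes to the right and down, at radius r is drawn at 1 + k1 r^2 times it, then the intrinsics apply), "origin" and "attitude" of the camera in the world. Camera axes: x right, y down, z forward; pixel columns grow to the right and rows downward; lengths in mm; the calibration is good to about 2 mm. A picture is of the moment at which its call begins: read the wrist's pose just before it. camera_params takes no time and is no camera call; for the wrist camera it gives the pose at the moment of the call.
- manip.sign_off(): hands the job in; it is judged then, once.
The state is a dict: "clock": time; "joints": joint angles; "qd": joint speeds; "effort": joint torques, N m; "eef_pos": TCP position; "eef_rot": TCP orientation; "wrist_force": force on the tool from outside, world axes, zero at the start; "moment": the same for the moment, N m; "finger_gap": finger opening in mm; "finger_force": force on a finger pad.
Only numpy, scipy, OpenCV 4.12 (cv2) and the standard library are available. Lean on these libraries where they do the work, as an engineer would, in place of code of your own. Each camera call takes 0.05 s, during which the arm holds its last target. There are 200 camera calls.

## Working session

There is one attempt and no reset: what is moved stays moved. The work goes in short steps, Python scripts to look and compute and a shell command to move; the robot and the scene stay as the last step left them, time stands still between calls to the robot, and variables do not carry over. Pictures are saved under pics/ and viewed, at most 14 in all, crops included, and the job is handed in when it is done.

```bash
ls; mkdir -p pics
python3 - <<'E'
from cell import manip
import cv2
s=manip.read_state(); print(s, manip.tip_reach)
for n in ["scene","wrist"]:
    p=manip.camera_params(n); print(n,p)
    cv2.imwrite(f"pics/{n}0.png",cv2.cvtColor(manip.camera(n),cv2.COLOR_RGB2BGR))
print(manip.camera_params("side"))
E
```

```text
pics
{'clock': 0.0, 'joints': array([-6.66006334e-02,  3.00486465e-01,  1.52154607e+00, -1.44455711e-05,
        1.32071005e+00, -6.65779745e-02]), 'qd': array([ 0.00040422, -0.00075346,  0.00023778, -0.00063764,  0.00049827,
        0.00084938]), 'effort': array([-1.53750298e-03, -5.31805658e+01, -3.52735734e+01,  7.07558286e-02,
        2.43994006e-02, -4.79655944e-05]), 'eef_pos': array([5.49764413e+02, 8.83182683e-03, 2.18892708e+02]), 'eef_rot': array([-3.14044434e+00, -6.25424489e-05,  1.57077722e+00]), 'wrist_force': array([ 0.84834485,  0.01872967, -0.31165097]), 'moment': array([ 0.02022274,  0.01447132, -0.0105515 ]), 'finger_force': 0.0, 'finger_gap': 93.66371677234255} 14.0
scene {'fovy': 56.814628549383706, 'cx': 245.25505350363645, 'cy': 193.1264443182137, 'k1': -0.049509868993914345, 'origin': array([ 38.32236307, 754.60693844, 576.96181785]), 'attitude': array([-2.23176982, -0.0158122 , -2.5097553 ])}
wrist {'fovy': 65.97572640873675, 'cx': 255.46528414912504, 'cy': 188.69072404654892, 'k1': -0.04501445066341049, 'origin': array([550.66637226,  68.41804661, 383.44838377]), 'attitude': array([2.89895677e+00, 4.75166618e-04, 9.87315910e-05])}
{'fovy': 54.64143496934089, 'cx': 258.2958132605244, 'cy': 190.67027148124512, 'k1': -0.10588291561092518, 'origin': array([ 41.67756575, 777.36593339, 541.64083579]), 'attitude': array([-2.20166396, -0.01147618, -2.52998654])}
```

View pics/scene0.png

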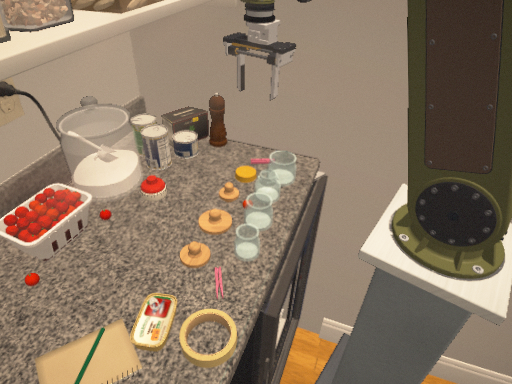

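View pics/wrist0.png

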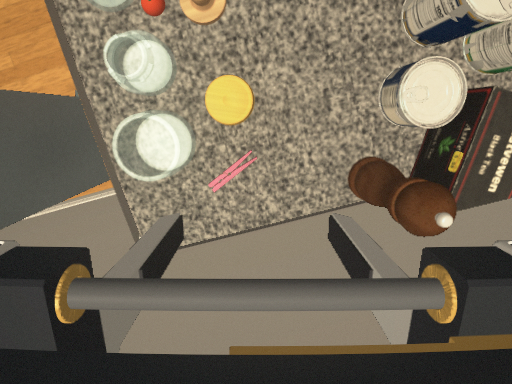

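Scene: the four jars stand in a row near the cart edge, (282,167), (268,183), (259,210) and (247,241). The lids lie beyond them: brass (246,173) and wood at (229,190), (216,218) and (195,252). The wrist view catches only two jars and the brass lid, so I'll shift over the group.

```bash
cat > h.py <<'E'
import numpy as np, cv2
from scipy.spatial.transform import Rotation as R
from cell import manip
def ray(p,uv):
    f=192/np.tan(np.radians(p["fovy"]/2)); d=(np.array(uv,float)-[p["cx"],p["cy"]])/f
    s=d.copy()
    for _ in range(20): s=d/(1+p["k1"]*(s@s))
    return R.from_euler("xyz",p["attitude"]).as_matrix()@np.array([*s,1])
def at(p,uv,z):
    r=ray(p,uv); return p["origin"]+r*(z-p["origin"][2])/r[2]
def px(p,X):
    f=192/np.tan(np.radians(p["fovy"]/2)); c=R.from_euler("xyz",p["attitude"]).as_matrix().T@(np.array(X,float)-p["origin"]); s=c[:2]/c[2]
    return s*(1+p["k1"]*(s@s))*f+[p["cx"],p["cy"]]
def shot(name,tag):
    p=manip.camera_params(name); im=cv2.cvtColor(manip.camera(name),cv2.COLOR_RGB2BGR)
    np.save(f"pics/{tag}.npy",p,allow_pickle=True); cv2.imwrite(f"pics/{tag}.png",im); return p,im
def load(tag): return np.load(f"pics/{tag}.npy",allow_pickle=True).item(), cv2.imread(f"pics/{tag}.png")
E
python3 -m creep '[[1,[5,-2,-2],0],[1,[10,-4,-4],0],[1,[15,-6,-6],0],[1,[20,-8,-8],0],[1,[20,-8,-8],0],[1,[20,-8,-8],0],[1,[20,-8,-8],0]]' 20
python3 - <<'E'
from h import *
p,im=shot("wrist","w1"); print(p["origin"],manip.read_state()["eef_pos"])
cv2.imwrite("pics/w1b.png",cv2.resize(im,(800,600),interpolation=cv2.INTER_CUBIC))
E
```

```text
clock: 0.8
eef_pos: [469.8, 200.1, 299.1]
eef_rot: [-3.141, 0.0, 1.572]
wrist_force: [-0.4, -0.8, -0.2]
finger_gap: 93.8
finger_force: 0.0
[470.50901019 268.62555094 463.6658159 ] [470.01709649 199.53369224 298.85234836]
```

View pics/w1b.png

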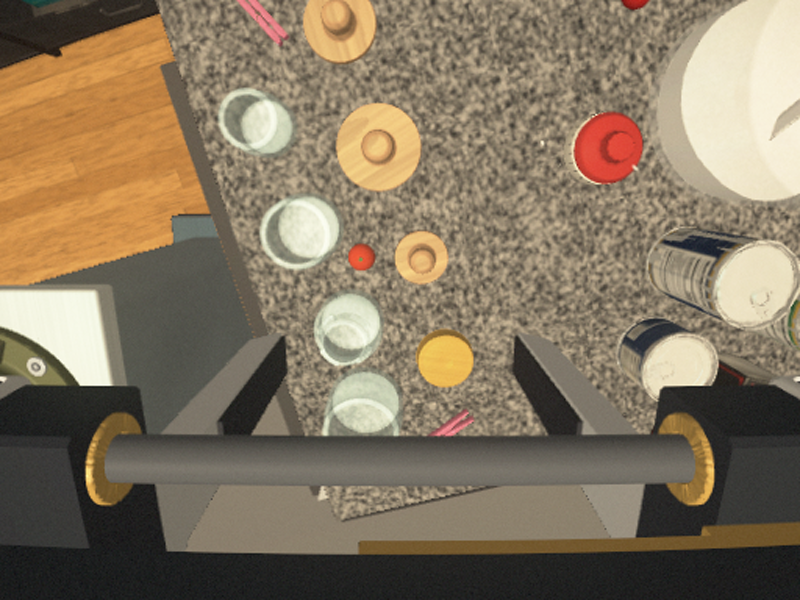

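Run:
```python
from h import *
p,im=load("w1"); w0=cv2.imread("pics/wrist0.png")
c=lambda I,x,y:cv2.resize(I[y:y+66,x:x+88],(400,300),interpolation=cv2.INTER_CUBIC)
m=np.vstack([np.hstack([c(im,120,42),c(im,150,115)]),np.hstack([c(w0,95,14),c(w0,105,95)])])
cv2.imwrite("pics/m1.png",m)
s=1.5625
for n,u,z in [("A",(254,121),72),("B",(300,231),72),("C",(347,325),72),("D",(362,410),72),("l1",(340,20),40),("l2",(378,146),24),("l3",(421,257),24),("br",(445,358),18)]:
    print(n,at(p,np.array(u)/s,z).round(0))
```

```text
A [353. 316.  72.]
B [387. 227.  72.]
C [424. 144.  72.]
D [436.  61.  72.]
l1 [421. 400.  40.]
l2 [451. 299.  24.]
l3 [492. 197.  24.]
br [518.  91.  18.]
```

View pics/m1.png

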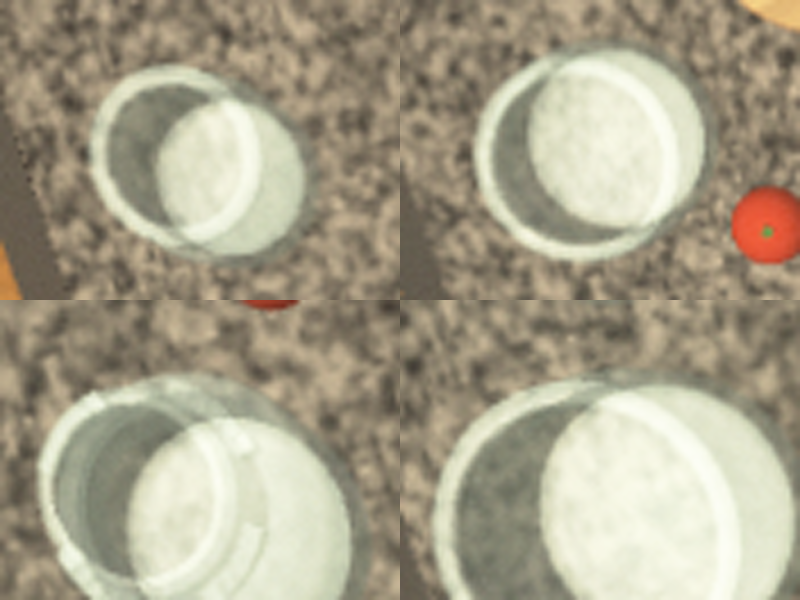

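Jar C (wrist0) has the threaded neck. By size, A is narrow, B middle and D wide. Lids: l3 narrow, l2 wide, l1 middle. I'll take two closer views for precision.

```bash
python3 -m creep '[[1,[3,-3,4],0],[1,[6.2,-6,8],0],[1,[6.2,-6,8],0],[1,[6.2,-6,8],0],[1,[6.2,-6,8],0],[1,[6.2,-6,8],0]]' >/dev/null
python3 -c "
from h import *
shot('wrist','v2')"
python3 -m creep '[[1,[-5,2,0],0],[1,[-10,4,0],0],[1,[-13,5,0],0],[1,[-13,5,0],0],[1,[-13,5,0],0],[1,[-13,5,0],0]]'
python3 - <<'E'
from h import *
p2,a=load("v2"); p3,b=shot("wrist","v3")
print(p2["origin"],p3["origin"])
f=lambda I:cv2.resize(I[:225,60:360],(800,600),interpolation=cv2.INTER_CUBIC)
cv2.imwrite("pics/v2c.png",f(a)); cv2.imwrite("pics/v3c.png",f(b))
E
```

```text
clock: 2.1
eef_pos: [460.1, 132.4, 219.8]
eef_rot: [3.141, -0.0, 1.571]
wrist_force: [0.5, 0.5, 0.0]
finger_gap: 94.0
finger_force: 0.0
[411.87503742 329.60560989 385.25428115] [460.6847584  200.77725729 384.35560894]
```

View pics/v2c.png

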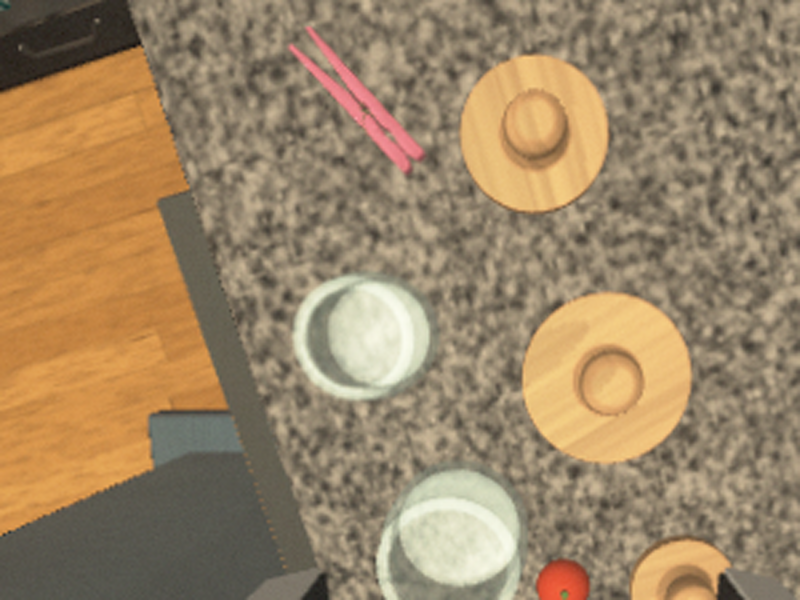

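View pics/v3c.png

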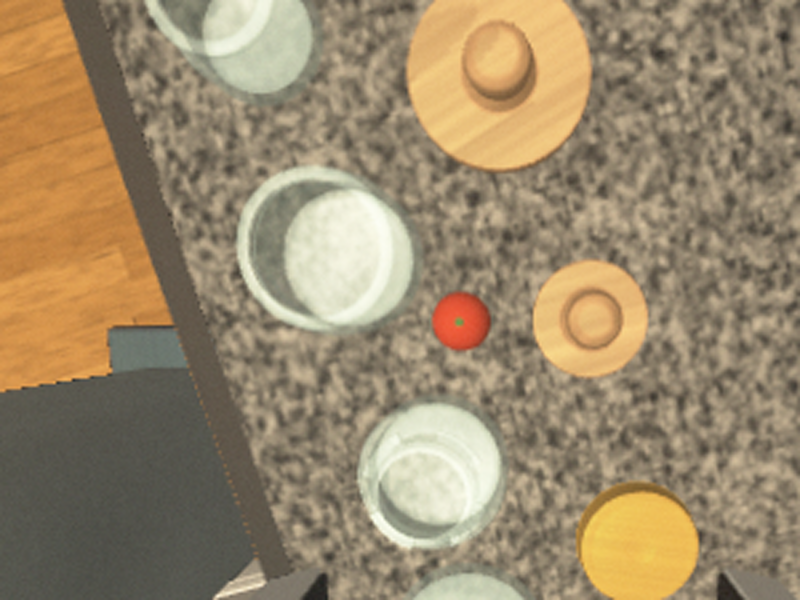

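Both views are sharp. In v2c, the middle lid disc is at (534,132), the wide lid disc at (606,377) and the narrow jar rim at (354,336). In v3c, the narrow lid disc is at (590,318), the middle jar rim at (316,248) and the brass lid at (639,545).

```bash
cat > m.py <<'E'
from h import *
p2,_=load("v2"); p3,_=load("v3")
p0=dict(fovy=65.97572640873675,cx=255.46528414912504,cy=188.69072404654892,k1=-0.04501445066341049,origin=np.array([550.66637226,68.41804661,383.44838377]),attitude=np.array([2.89895677,4.75166618e-04,9.87315910e-05]))
def box(n,p,l,r,t,b,z,s=8/3,o=(60,0)):
    o=np.array(o); c=lambda u,v:at(p,np.array([u,v])/s+o,z)
    m=c((l+r)/2,(t+b)/2); w=c(r,(t+b)/2)-c(l,(t+b)/2); h=c((l+r)/2,t)-c((l+r)/2,b)
    print(n,m.round(1),"dia",np.linalg.norm(w).round(1),np.linalg.norm(h).round(1))
if __name__=="__main__":
    box("lidM",p2,461,608,54,211,24); box("lidW",p2,522,691,293,462,24); box("jarN",p2,293,416,273,398,66)
    box("lidW3",p3,407,591,-18,172,24)
    box("lidN",p3,533,648,261,377,24); box("jarM",p3,237,395,167,329,70)
    box("brass",p3,580,699,489,603,18.5)
    box("jarW",p0,34,340,80,386,72,400/88,(105,95))
    box("jarM1",load("w1")[0],75,279,47,260,70,400/88,(150,115));box("jarN1",load("w1")[0],91,261,66,250,66,400/88,(120,42))
E
python3 m.py
```

```text
lidM [418.5 403.3  24. ] dia 62.7 63.1
lidW [451.5 299.2  24. ] dia 77.0 76.4
jarN [346.4 319.6  66. ] dia 49.1 48.9
lidW3 [451.7 296.1  24. ] dia 77.4 74.5
lidN [492.  196.3  24. ] dia 51.4 50.7
jarM [382.5 223.7  70. ] dia 60.9 59.8
brass [518.5  88.9  18.5] dia 57.9 57.8
jarW [435.2  37.4  72. ] dia 72.0 71.1
jarM1 [382.2 225.7  70. ] dia 60.0 62.4
jarN1 [346.8 317.5  66. ] dia 48.3 49.5
```

```bash
python3 -m creep '[[0.1,[3.2,1.6,2],0],[0.1,[6.4,3.2,6],0],[0.1,[6.4,3.2,10],0],[0.1,[6.4,3.2,14],0],[0.1,[6.4,3.2,14],0],[0.1,[6.4,3.2,16],0],[0.1,[6.4,3.2,17.9],0],[0.1,[6.4,3.2,17.9],0],[0.1,[6.4,3.2,17.9],0]]' 20
python3 -m creep '[[-1,[0,0,0],0],[-1,[0,0,0],0],[-1,[0,0,0],0],[-1,[0,0,0],0],[-1,[0,0,0],0]]' 20
```

```text
clock: 3.05
eef_pos: [492.6, 196.5, 42.4]
eef_rot: [3.14, -0.001, 1.571]
wrist_force: [-0.2, -0.4, -0.7]
finger_gap: 51.6
finger_force: 0.0
clock: 3.55
eef_pos: [492.1, 196.1, 40.8]
eef_rot: [3.141, -0.0, 1.571]
wrist_force: [-2.6, 0.5, 4.2]
finger_gap: 24.1
finger_force: 19.9
```

```bash
python3 -m creep '[[-1,[0,0,-4],0],[-1,[0,0,-8],0],[-1,[0,0,-10.5],0],[-1,[3,-3.6,-10.5],0],[-1,[6,-7.2,-10.5],0],[-1,[9,-10.8,-10.5],0],[-1,[12.2,-14.5,-10.5],0],[-1,[12.2,-14.5,-10.5],0],[-1,[12.2,-14.5,-10.5],0],[-1,[12.2,-14.5,-10.5],0]]'
python3 - <<'E'
from h import *
p,b=shot("wrist","n1"); q,c=shot("scene","n1s")
print(p["origin"])
cv2.imwrite("pics/n1c.png",np.hstack([cv2.resize(b[60:360,106:406],(500,500)),cv2.resize(c[130:270,190:274],(300,500),interpolation=cv2.INTER_CUBIC)]))
E
```

```text
clock: 4.55
eef_pos: [347.6, 317.5, 145.4]
eef_rot: [3.141, 0.0, 1.57]
wrist_force: [-0.1, 0.4, -0.7]
finger_gap: 23.4
finger_force: 19.9
[348.39412301 385.95462813 309.96410174]
```

View pics/n1c.png

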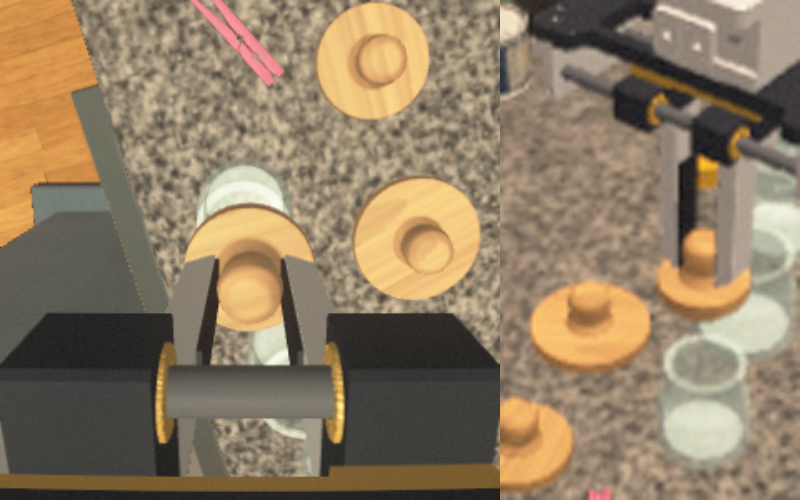

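The lid is held level by its knob over the narrow jar. Lowering it.

```bash
python3 -m creep '[[-1,[0.05,-0.1,2],0],[-1,[0.05,-0.1,3],0],[-1,[0.05,-0.1,3.8],0],[-1,[0.05,-0.1,4.4],0],[-1,[0.05,-0.1,4.8],0],[-1,[0.05,-0.1,5.1],0],[-1,[0.05,-0.1,5.1],0],[-1,[0.05,-0.1,5.1],0]]'
```

```text
clock: 5.45
eef_pos: [346.1, 318.6, 94.7]
eef_rot: [3.141, -0.0, 1.571]
wrist_force: [0.1, 0.6, 0.5]
finger_gap: 23.5
finger_force: 19.9
```

```bash
python3 -m creep '[[-1,[0,0,0.2],0],[-1,[0,0,0.2],0],[-1,[0,0,0.2],0]]'
python3 -m creep '[[-0.1,[0,0,0],0],[-0.1,[0,0,0],0],[-0.1,[0,0,0],0],[-0.1,[0,0,-2],0],[-0.1,[0,0,-5],0],[-0.1,[0,0,-8],0],[-0.1,[0,0,-8],0],[-0.1,[0,0,-8],0]]'
python3 -c "
from h import *
p,b=shot('wrist','n2'); q,c=shot('scene','n2s')
cv2.imwrite('pics/n2c.png',np.hstack([cv2.resize(b[60:360,106:406],(500,500)),cv2.resize(c[130:270,190:274],(300,500),interpolation=cv2.INTER_CUBIC)]))"
```

```text
clock: 5.75
eef_pos: [346.1, 318.7, 92.7]
eef_rot: [3.141, -0.0, 1.571]
wrist_force: [-0.5, 0.9, 2.3]
finger_gap: 23.5
finger_force: 20.0
clock: 6.55
eef_pos: [346.0, 318.5, 172.4]
eef_rot: [3.141, -0.0, 1.571]
wrist_force: [0.6, -0.2, -0.3]
finger_gap: 42.6
finger_force: 0.0
```

View pics/n2c.png

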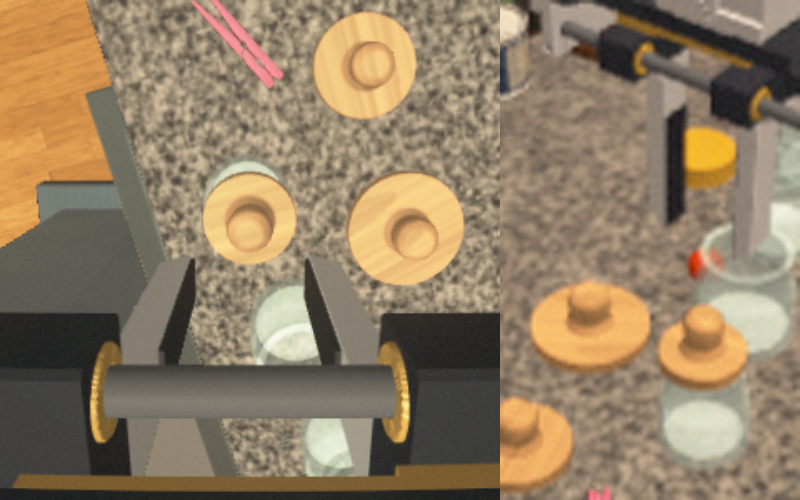

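The narrow lid sits flat on its jar. Next, the middle lid.

```bash
python3 -m creep '[[0.1,[4,3.6,0],0],[0.1,[8.5,7.2,0],0],[0.1,[8.5,7.2,2],0],[0.1,[8.5,7.2,6],0],[0.1,[8.5,7.2,10],0],[0.1,[8.5,7.2,12],0],[0.1,[8.5,7.2,13.1],0],[0.1,[8.5,7.2,13.1],0],[0.1,[8.5,7.2,13.1],0]]' 20
python3 -m creep '[[-1,[0,0,0],0],[-1,[0,0,0],0],[-1,[0,0,0],0],[-1,[0,0,0],0],[-1,[0,0,0],0]]' 20
```

```text
clock: 7.55
eef_pos: [418.1, 403.6, 41.5]
eef_rot: [3.142, -0.0, 1.571]
wrist_force: [0.6, -0.4, 0.3]
finger_gap: 51.9
finger_force: 0.0
clock: 8.05
eef_pos: [418.0, 403.5, 41.6]
eef_rot: [3.141, -0.0, 1.571]
wrist_force: [0.3, -0.3, 1.9]
finger_gap: 26.0
finger_force: 20.0
```

```bash
python3 -m creep '[[-1,[0,0,-4],0],[-1,[0,0,-8],0],[-1,[0,0,-12.5],0],[-1,[-4,-0.8,-12.5],0],[-1,[-8,-1.6,-12.5],0],[-1,[-12,-2.4,-12.5],0],[-1,[-16,-3.2,-12.5],0],[-1,[-17.9,-3.55,-12.5],0],[-1,[-17.9,-3.55,-12.5],0],[-1,[-17.9,-3.55,-9.5],0],[-1,[-17.9,-3.55,-7.5],0],[-1,[-17.9,-3.55,-7.5],0]]'
python3 -m creep '[[-1,[0,0,0.5],0],[-1,[0,0,1],0],[-1,[0,0,1.4],0],[-1,[0,0,1.8],0],[-1,[0,0,1.8],0],[-1,[0,0,1.8],0]]'
```

```text
clock: 9.25
eef_pos: [381.5, 224.5, 114.5]
eef_rot: [-3.138, 0.002, 1.571]
wrist_force: [-0.0, 0.4, -0.3]
finger_gap: 25.5
finger_force: 20.0
clock: 9.85
eef_pos: [382.6, 224.5, 98.6]
eef_rot: [3.141, -0.0, 1.571]
wrist_force: [-0.4, -0.5, 0.1]
finger_gap: 25.7
finger_force: 20.0
```

```bash
python3 -m creep '[[-1,[0,0,0.15],0],[-1,[0,0,0.15],0],[-0.1,[0,0,0.15],0],[-0.1,[0,0,0.15],0],[-0.1,[0,0,0.15],0],[-0.1,[0,0,-2],0],[-0.1,[0,0,-5],0],[-0.1,[0,0,-8],0],[-0.1,[0,0,-8],0],[-0.1,[0,0,-8],0]]'
python3 -c "
from h import *
p,b=shot('wrist','n3'); q,c=shot('scene','n3s')
cv2.imwrite('pics/n3c.png',np.hstack([cv2.resize(b[60:360,106:406],(500,500)),cv2.resize(c[130:270,200:284],(300,500),interpolation=cv2.INTER_CUBIC)]))"
```

```text
clock: 10.85
eef_pos: [382.5, 224.5, 178.4]
eef_rot: [3.141, -0.0, 1.571]
wrist_force: [-0.0, 0.8, 0.4]
finger_gap: 42.0
finger_force: 0.0
```

View pics/n3c.png

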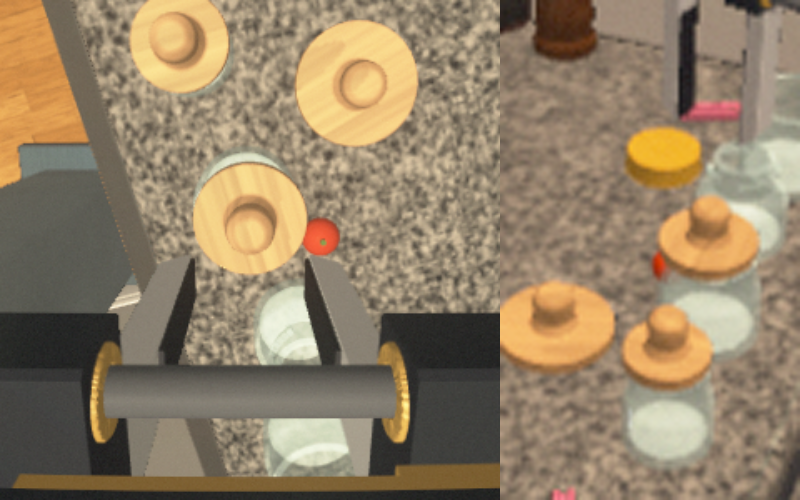

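The middle lid is flat too. Next, the wide lid.

```bash
python3 -m creep '[[0.1,[4,3.6,0],0],[0.1,[7.4,6.9,0],0],[0.1,[7.4,6.9,2],0],[0.1,[7.4,6.9,6],0],[0.1,[7.4,6.9,10],0],[0.1,[7.4,6.9,12.5],0],[0.1,[7.4,6.9,13.7],0],[0.1,[7.4,6.9,13.7],0],[0.1,[7.4,6.9,13.7],0]]' 20
python3 -m creep '[[-1,[0,0,0],0],[-1,[0,0,0],0],[-1,[0,0,0],0],[-1,[0,0,0],0],[-1,[0,0,0],0]]' 20
```

```text
clock: 11.85
eef_pos: [451.5, 298.5, 41.4]
eef_rot: [-3.141, 0.0, 1.571]
wrist_force: [-0.3, -0.7, -0.8]
finger_gap: 51.6
finger_force: 0.0
clock: 12.35
eef_pos: [451.6, 298.5, 41.7]
eef_rot: [3.141, -0.0, 1.571]
wrist_force: [-0.7, -0.7, 2.0]
finger_gap: 27.2
finger_force: 20.0
```

```bash
python3 -m creep '[[-1,[0,0,-5],0],[-1,[0,0,-9],0],[-1,[-2,0,-12.5],0],[-1,[-7,-0.5,-14],0],[-1,[-12,-0.8,-15],0],[-1,[-17,-1.1,-16],0],[-1,[-22,-1.4,-17],0],[-1,[-27,-1.6,-18.9],0],[-1,[-31.9,-1.65,-18.9],0],[-1,[-31.9,-1.65,-18.9],0],[-1,[-31.9,-1.65,-18.9],0],[-1,[-31.9,-1.65,-18.9],0]]'
python3 - <<'E'
from h import *
p,b=shot('wrist','v4'); print(p["origin"])
cv2.imwrite('pics/v4c.png',cv2.resize(b[:225,150:450],(800,600),interpolation=cv2.INTER_CUBIC))
E
```

```text
clock: 13.55
eef_pos: [434.9, -19.7, 230.2]
eef_rot: [-3.141, -0.0, 1.571]
wrist_force: [0.6, 1.2, -1.2]
finger_gap: 27.6
finger_force: 20.0
[435.71480351  48.69817544 394.73855481]
```

View pics/v4c.png

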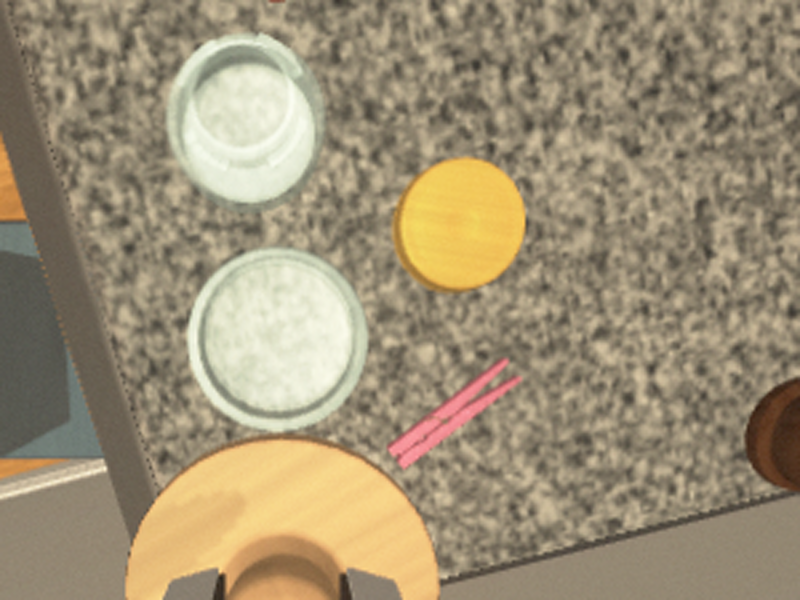

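The view shows the wide jar rim centred at (278,339), the brass lid at (463,222) and the twist jar neck near (243,101).

Run:
```python
from m import *
p,b=load("v4")
box("rimW",p,188,368,248,431,72,8/3,(150,0)); box("floorW",p,208,353,265,410,4,8/3,(150,0))
box("brass",p,404,525,157,287,18.5,8/3,(150,0)); box("brassbase",p,394,520,165,292,0,8/3,(150,0))
box("neck",p,181,305,40,163,74,8/3,(150,0))
cv2.imwrite('pics/neck.png',cv2.resize(b[:85,205:290],(600,600),interpolation=cv2.INTER_CUBIC))
```

```text
rimW [434.5  36.6  72. ] dia 72.3 72.4
floorW [435.4  35.    4. ] dia 70.5 69.3
brass [519.1  87.5  18.5] dia 55.3 56.7
brassbase [519.8  86.4   0. ] dia 60.5 58.3
neck [421.4 125.   74. ] dia 46.7 43.3
```

View pics/neck.png

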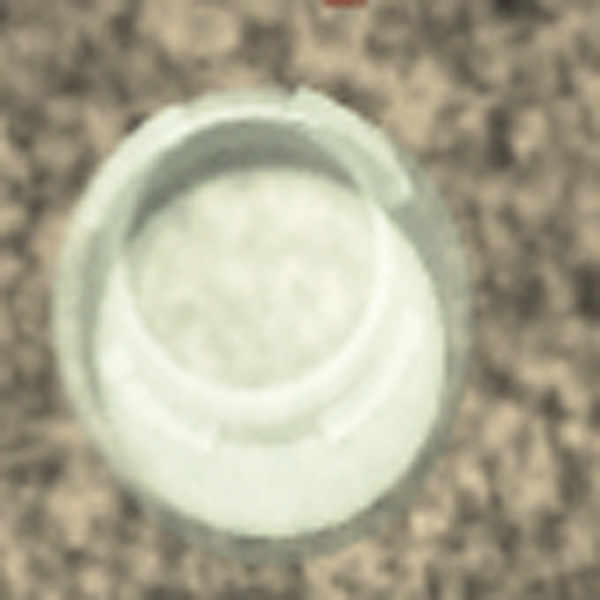

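```bash
python3 - <<'E'
from m import *
p,b=load("v4")
box("heldW",p,127,440,436,749,230.2-17.5,8/3,(150,0))
box("neck",p,107,392,105,410,74,600/85,(205,0))
E
python3 -m creep '[[-1,[3,0,2],0],[-1,[5.6,0,6],0],[-1,[5.6,0,9],0],[-1,[5.6,0,11],0],[-1,[5.6,0,11],0],[-1,[5.6,0,11],0],[-1,[5.6,0,11.6],0],[-1,[5.6,0,12.2],0],[-1,[5.6,0,12.8],0],[-1,[5.6,0,12.8],0],[-1,[5.6,0,12.8],0]]'
```

```text
heldW [436.3 -18.8 212.7] dia 76.7 81.7
neck [420.6 126.5  74. ] dia 40.5 40.5
clock: 14.7
eef_pos: [435.0, 35.4, 102.4]
eef_rot: [-3.141, -0.0, 1.571]
wrist_force: [0.2, -0.1, -1.0]
finger_gap: 27.2
finger_force: 20.0
```

```bash
python3 -m creep '[[-1,[0.05,0,0.15],0],[-1,[0.05,0,0.25],0],[-1,[0.05,0,0.28],0],[-1,[0.05,0,0.28],0]]'
python3 -m creep '[[0,[0,0,0],0],[0,[0,0,0],0],[0,[0,0,0],0],[0,[0,0,-2],0],[0,[0,0,-6],0],[0.6,[0,0,-10],0],[1,[-4,3,-13],0],[1,[-4,6,-13],0],[1,[-4,6,-13],0],[1,[-4,6,-13],0]]'
python3 - <<'E'
from h import *
p,b=shot('wrist','v5'); print(p["origin"]); q,c=shot('scene','v5s'); 
cv2.imwrite('pics/v5c.png',np.hstack([cv2.resize(b[:225,90:315],(500,500),interpolation=cv2.INTER_CUBIC),cv2.resize(c[130:270,220:304],(300,500),interpolation=cv2.INTER_CUBIC)]))
E
```

```text
clock: 15.1
eef_pos: [435.0, 36.0, 99.7]
eef_rot: [3.142, 0.0, 1.571]
wrist_force: [-0.4, 0.0, -0.4]
finger_gap: 27.8
finger_force: 20.0
clock: 16.1
eef_pos: [494.8, -4.1, 229.1]
eef_rot: [-3.14, -0.0, 1.57]
wrist_force: [-0.4, -0.0, -0.6]
finger_gap: 83.4
finger_force: 0.0
[495.76293606  64.3287097  393.60531038]
```

View pics/v5c.png

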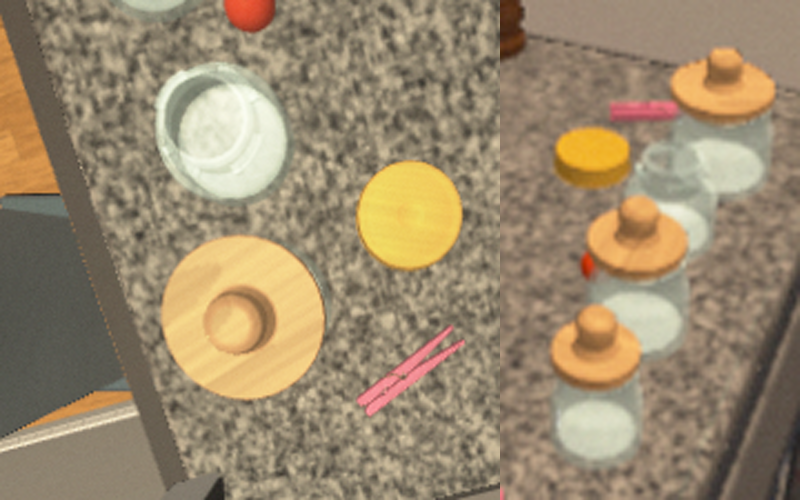

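All three wooden lids are seated flat. Now the brass lid: I'll turn the gripper 90° so its body clears the wide jar's knob.

```bash
python3 -m creep '[[0.7,[2,1,0],1.6],[0.7,[5,2.4,0],3.2],[0.7,[9.15,2.4,0],4.8],[0.7,[9.15,2.4,0],6.4],[0.7,[9.15,2.4,0],8],[0.7,[9.15,2.4,2],9.6],[0.7,[9.15,2.4,4],11.2],[0.7,[9.15,2.4,6],12.8],[0.7,[9.15,2.4,8],14.4],[0.7,[9.15,2.4,10],16],[0.7,[9.15,2.4,11],17.6],[0.7,[9.15,2.4,11],18]]'
python3 -m creep '[[0.7,[0,0,0],0],[0.7,[0,0,0],0]]'
python3 - <<'E'
from m import *
p,b=load("v4"); print(manip.read_state()["joints"].round(2))
box("floorT",p,97,445,165,535,4,600/85,(205,0))
p,b=load("v5")
box("neck",p,157,262,62,172,74,500/225,(90,0)); box("brass",p,358,462,160,268,18.5,500/225,(90,0)); box("lidW",p,162,325,236,400,82,500/225,(90,0))
E
```

```text
clock: 17.4
eef_pos: [517.5, 87.7, 118.1]
eef_rot: [3.141, 0.003, -0.005]
wrist_force: [0.5, 0.2, 0.2]
finger_gap: 79.8
finger_force: 0.0
clock: 17.6
eef_pos: [518.7, 87.7, 119.9]
eef_rot: [3.142, -0.0, 0.002]
wrist_force: [-0.2, -0.1, 0.5]
finger_gap: 79.9
finger_force: 0.0
[ 0.1   0.35  1.7  -0.    1.09  1.67]
floorT [420.9 128.4   4. ] dia 60.7 60.7
neck [423.6 126.9  74. ] dia 48.0 47.2
brass [518.7  87.4  18.5] dia 57.0 57.1
lidW [437.   36.5  82. ] dia 77.2 77.1
```

```bash
python3 -m creep '[[0.7,[0,0,3],0],[0.7,[0,0,6],0],[0.7,[0,0,8],0],[0.7,[0,0,9.2],0],[0.7,[0,0,10.1],0],[0.7,[0,0,10.1],0],[0.7,[0,0,10.1],0],[-1,[0,0,10.1],0],[-1,[0,0,10.1],0],[-1,[0,0,10.1],0],[-1,[0,0,10.1],0],[-1,[0,0,10.1],0]]' 25
```

```text
clock: 18.8
eef_pos: [519.2, 87.5, 19.1]
eef_rot: [-3.142, -0.001, 0.0]
wrist_force: [-1.1, -0.6, 5.7]
finger_gap: 59.4
finger_force: 25.0
```

```bash
python3 -m creep '[[-1,[0,0,-4],0],[-1,[0,0,-8],0],[-1,[0,0,-12],0],[-1,[-4,-1.6,-12],0],[-1,[-8,-3.2,-12],0],[-1,[-9.8,-3.9,-12],0],[-1,[-9.8,-3.9,-12],0],[-1,[-9.8,-3.9,-12],0],[-1,[-9.8,-3.9,-10],0],[-1,[-9.8,-3.9,-8.5],0],[-1,[-9.8,-3.9,-8.2],0],[-1,[-9.8,-3.9,-8.2],0]]'
python3 - <<'E'
from h import *
p,b=shot('wrist','v6'); q,c=shot('side','v6s'); 
n=px(q,[421,127,74]);print(n,px(q,[421,127,0]))
x,y=int(n[0]),int(n[1]); c=c[y-35:y+40,x-45:x+45]
cv2.imwrite('pics/v6c.png',cv2.resize(c,(720,600),interpolation=cv2.INTER_CUBIC))
E
```

```text
clock: 20.0
eef_pos: [421.4, 126.2, 100.4]
eef_rot: [3.141, 0.001, -0.001]
wrist_force: [0.3, 1.0, -0.3]
finger_gap: 59.7
finger_force: 25.0
[282.49697214 163.58045501] [281.02935187 188.82119495]
```

View pics/v6c.png

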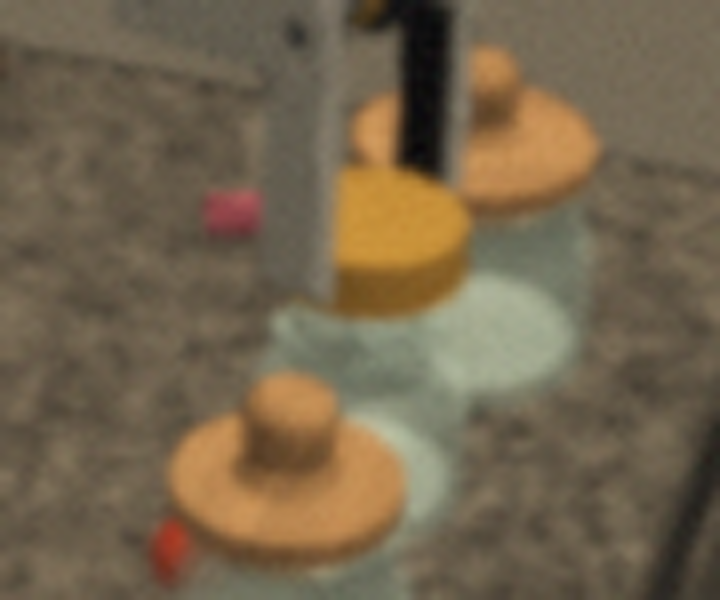

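The lid hangs right above the threaded neck. Lowering it with force checks.

```bash
python3 -m creep '[[-1,[0,0,0.4],0],[-1,[0,0,0.8],0],[-1,[0,0,0.8],0],[-1,[0,0,0.8],0]]' | egrep 'pos|force'
python3 -m creep '[[-1,[0,0,0.25],0],[-1,[0,0,0.5],0],[-1,[0,0,0.5],0],[-1,[0,0,0.5],0]]'| egrep 'pos|force'
python3 -m creep '[[-1,[0,0,0.15],0],[-1,[0,0,0.3],0],[-1,[0,0,0.3],0],[-1,[0,0,0.3],0]]'| egrep 'pos|force'
```

```text
eef_pos: [421.0, 126.5, 92.7]
wrist_force: [1.1, 0.7, -1.2]
finger_force: 25.0
eef_pos: [421.0, 126.5, 87.6]
wrist_force: [-0.1, 0.9, -0.7]
finger_force: 25.0
eef_pos: [421.0, 126.5, 84.6]
wrist_force: [0.7, 1.6, -1.4]
finger_force: 25.0
```

```bash
python3 -m creep '[[-1,[0,0,0.1],0],[-1,[0,0,0.1],0],[-1,[0,0,0.1],0]]'| egrep 'pos|force'
python3 -m creep '[[-1,[0,0,0.1],0],[-1,[0,0,0.1],0],[-1,[0,0,0.1],0]]'| egrep 'pos|force'
```

```text
eef_pos: [421.1, 126.6, 83.9]
wrist_force: [-1.9, 1.3, 5.2]
finger_force: 25.0
eef_pos: [421.1, 126.5, 83.2]
wrist_force: [-4.2, -0.4, 10.3]
finger_force: 25.0
```

```bash
for i in 1; do python3 -m creep '[[-1,[0,0,0],-1],[-1,[0,0,0],-2],[-1,[0,0,0],-3],[-1,[0,0,0],-3]]'| egrep 'pos|rot|force'; done
python3 -m creep '[[-1,[0,0,0],-1],[-1,[0,0,0],-2],[-1,[0,0,0],-3],[-1,[0,0,0],-3]]'| egrep 'pos|rot|force'
python3 -m creep '[[-1,[0,0,0],-1],[-1,[0,0,0],-2],[-1,[0,0,0],-3],[-1,[0,0,0],-3]]'| egrep 'pos|rot|force'
```

```text
eef_pos: [420.9, 126.5, 82.5]
eef_rot: [-3.141, 0.0, 0.263]
wrist_force: [-1.6, 1.8, 0.6]
finger_force: 25.0
eef_pos: [420.7, 126.4, 82.5]
eef_rot: [-3.141, 0.001, 0.523]
wrist_force: [-2.7, 1.2, 0.4]
finger_force: 25.0
eef_pos: [421.0, 126.5, 82.8]
eef_rot: [3.141, 0.0, 0.783]
wrist_force: [-1.9, -0.5, 5.1]
finger_force: 25.0
```

The force vanished around 15–30° of turn (the gap) and returned at 45°. I'll go back to about 25° and lower.

```bash
python3 -m creep '[[-1,[0,0,0],1],[-1,[0,0,0],2],[-1,[0,0,0],3],[-1,[0,0,0],4],[-1,[0,0,0],4]]'| egrep 'pos|rot|force'
python3 -m creep '[[-1,[0,0,0.1],0],[-1,[0,0,0.2],0],[-1,[0,0,0.2],0],[-1,[0,0,0.2],0]]'| egrep 'pos|rot|force'
```

```text
eef_pos: [421.0, 126.3, 82.5]
eef_rot: [3.141, 0.0, 0.43]
wrist_force: [0.5, -0.5, -0.2]
finger_force: 25.0
eef_pos: [420.9, 126.5, 80.6]
eef_rot: [-3.142, 0.0, 0.437]
wrist_force: [-0.4, -0.8, -0.9]
finger_force: 25.0
```

```bash
python3 -m creep '[[-1,[0,0,0.1],0],[-1,[0,0,0.2],0],[-1,[0,0,0.2],0],[-1,[0,0,0.2],0]]'| egrep 'pos|rot|force'
python3 -m creep '[[-1,[0,0,0.1],0],[-1,[0,0,0.15],0],[-1,[0,0,0.15],0],[-1,[0,0,0.15],0]]'| egrep 'pos|rot|force'
```

```text
eef_pos: [420.9, 126.5, 78.6]
eef_rot: [-3.142, 0.0, 0.436]
wrist_force: [-0.1, 0.2, -0.5]
finger_force: 25.0
eef_pos: [420.9, 126.5, 77.1]
eef_rot: [-3.142, 0.0, 0.436]
wrist_force: [-1.8, 0.5, -0.9]
finger_force: 25.0
```

```bash
python3 -m creep '[[-1,[0,0,0.04],0],[-1,[0,0,0.06],0],[-1,[0,0,0.06],0]]'| egrep 'pos|rot|force'
python3 -m creep '[[-1,[0,0,0],0.8],[-1,[0,0,0],1.6],[-1,[0,0,0],2.4],[-1,[0,0,0],3.2],[-1,[0,0,0],4],[-1,[0,0,0],4]]'| egrep 'pos|rot|force'; python3 -c "
from h import *
print(manip.read_state()['moment'])"
python3 -m creep '[[-1,[0,0,0],0.8],[-1,[0,0,0],1.6],[-1,[0,0,0],2.4],[-1,[0,0,0],3.2],[-1,[0,0,0],4],[-1,[0,0,0],4]]'| egrep 'pos|rot|force'; python3 -c "
from h import *
print(manip.read_state()['moment'])"
```

```text
eef_pos: [421.0, 126.5, 76.6]
eef_rot: [3.142, 0.0, 0.436]
wrist_force: [-0.1, -1.0, 0.9]
finger_force: 25.0
eef_pos: [421.0, 126.4, 76.6]
eef_rot: [3.141, 0.0, 0.086]
wrist_force: [-1.3, -1.9, 2.0]
finger_force: 25.0
[-0.25838389  0.47419541 -0.03824218]
eef_pos: [420.9, 126.5, 76.6]
eef_rot: [3.141, 0.0, -0.261]
wrist_force: [-2.8, -1.0, 3.1]
finger_force: 25.0
[-0.12424739  0.60659557 -0.08944986]
```

```bash
cat > mm.sh <<'E'
python3 -c "
from h import *
s=manip.read_state();print(s['moment'].round(3),s['eef_rot'][2].round(3),s['effort'][5].round(3),s['wrist_force'].round(1),s['joints'][5].round(2))"
E
for r in 1; do python3 -m creep '[[-1,[0,0,0],0.5],[-1,[0,0,0],1],[-1,[0,0,0],1]]' >/dev/null; sh mm.sh; done
python3 -m creep '[[-1,[0,0,0],0.5],[-1,[0,0,0],1],[-1,[0,0,0],1]]' >/dev/null; sh mm.sh
python3 -m creep '[[-1,[0,0,0],0.5],[-1,[0,0,0],1],[-1,[0,0,0],1]]' >/dev/null; sh mm.sh
python3 -m creep '[[-1,[0,0,0],0.5],[-1,[0,0,0],1],[-1,[0,0,0],1]]' >/dev/null; sh mm.sh
```

```text
[-0.135  0.662 -0.006] -0.347 0.784 [-3.2 -1.1  3.7] 2.13
[-0.125  0.66  -0.017] -0.434 0.785 [-3.2 -1.5  3.5] 2.21
[-0.069  0.655 -0.037] -0.521 0.781 [-2.9 -0.4  3.8] 2.3
[0.038 0.385 0.071] -0.608 0.836 [-2.1 -0.1  2.2] 2.39
```

```bash
python3 -m creep '[[0.5,[0,0,0],0],[0.5,[0,0,0],0],[0.5,[0,0,0],0]]'| egrep 'pos|gap'
python3 -m creep '[[0.5,[0,0,0],-1.6],[0.5,[0,0,0],-3.2],[0.5,[0,0,0],-4.8],[0.5,[0,0,0],-6.4],[0.5,[0,0,0],-8],[0.5,[0,0,0],-8],[-1,[0,0,0],-8],[-1,[0,0,0],-8],[-1,[0,0,0],-8],[-1,[0,0,0],-8]]' 25| egrep 'pos|rot|gap|force';sh mm.sh
python3 -m creep '[[-1,[0,0,0],0.5],[-1,[0,0,0],1],[-1,[0,0,0],1]]' >/dev/null; sh mm.sh
python3 -m creep '[[-1,[0,0,0],0.5],[-1,[0,0,0],1],[-1,[0,0,0],1]]' >/dev/null; sh mm.sh
python3 -m creep '[[-1,[0,0,0],0.5],[-1,[0,0,0],1],[-1,[0,0,0],1]]' >/dev/null; sh mm.sh
```

```text
eef_pos: [421.1, 126.5, 76.5]
finger_gap: 70.4
eef_pos: [421.0, 126.7, 76.6]
eef_rot: [-3.141, -0.0, 0.086]
wrist_force: [-0.4, 3.5, -0.1]
finger_gap: 59.5
finger_force: 25.0
[ 0.948  0.22  -0.027] 0.086 0.013 [-0.4  3.5 -0.1] 1.69
[0.218 0.16  0.018] -0.001 0.83 [-0.   0.2 -1.9] 1.78
[0.069 0.146 0.053] -0.087 0.824 [-0.1  1.1 -1.9] 1.87
[-0.003  0.153  0.01 ] -0.174 0.815 [-0.2 -0.3 -2.1] 1.95
```

```bash
python3 -m creep '[[-1,[0,0,0.1],0],[-1,[0,0,0.1],0],[-1,[0,0,0.1],0]]' >/dev/null; sh mm.sh
python3 -m creep '[[-1,[0,0,0],0.5],[-1,[0,0,0],1],[-1,[0,0,0],1]]' >/dev/null; sh mm.sh
python3 -m creep '[[-1,[0,0,0],0.5],[-1,[0,0,0],1],[-1,[0,0,0],1]]' >/dev/null; sh mm.sh
python3 -m creep '[[-1,[0,0,0],0.5],[-1,[0,0,0],1],[-1,[0,0,0],1.5],[-1,[0,0,0],2],[-1,[0,0,0],2]]' >/dev/null; sh mm.sh
python3 -m creep '[[-1,[0,0,-0.1],0],[-1,[0,0,-0.1],0]]'|egrep 'clock|pos'
```

```text
[-0.124  1.102  0.009] -0.172 0.019 [-5.7 -2.2 11.8] 1.95
[0.262 0.557 0.04 ] -0.261 0.781 [-1.5  0.1  8.8] 2.04
[0.177 0.373 0.031] -0.348 0.785 [-1.1  0.2  8.2] 2.13
[0.086 0.097 0.053] -0.523 0.783 [-0.9 -1.6  7.2] 2.3
clock: 31.3
eef_pos: [420.8, 126.5, 76.4]
```

The readings don't prove it's at the stop. I'll back off anticlockwise and find where the lid lifts free: if it was at the stops, that should be about 50° back.

```bash
python3 -m creep '[[-1,[0,0,0],-1.5],[-1,[0,0,0],-3],[-1,[0,0,0],-4.5],[-1,[0,0,0],-5.5],[-1,[0,0,0],-5.5]]' >/dev/null; sh mm.sh
python3 -m creep '[[-1,[0,0,-0.1],0],[-1,[0,0,-0.2],0],[-1,[0,0,-0.2],0],[-1,[0,0,-0.2],0]]' |grep pos; sh mm.sh
python3 -m creep '[[-1,[0,0,0.2],0],[-1,[0,0,0.2],-1],[-1,[0,0,0.2],-2],[-1,[0,0,0.2],-2],[-1,[0,0,0.1],-2],[-1,[0,0,0],-2],[-1,[0,0,0],-2]]' |grep pos; sh mm.sh
```

```text
[ 0.055  0.073 -0.029] -0.041 -1.752 [ 0.1 -1.2 -0.7] 1.82
eef_pos: [420.8, 126.4, 78.3]
[ 0.036  0.067 -0.005] -0.044 0.022 [ 0.6  0.3 -6.5] 1.82
eef_pos: [420.8, 126.5, 78.4]
[ 0.061  0.022 -0.016] 0.13 0.036 [ 0.6  0.4 -5.5] 1.65
```

```bash
python3 -m creep '[[-1,[0,0,0.2],0],[-1,[0,0,0.2],-1],[-1,[0,0,0.2],-1],[-1,[0,0,0.1],-1],[-1,[0,0,0],-1],[-1,[0,0,0],-1]]' |grep pos; sh mm.sh
python3 -m creep '[[-1,[0,0,0.2],0],[-1,[0,0,0.2],-1],[-1,[0,0,0.2],-1],[-1,[0,0,0.1],-1],[-1,[0,0,0],-1],[-1,[0,0,0],-1]]' |grep pos; sh mm.sh
python3 -m creep '[[-1,[0,0,0.2],0],[-1,[0,0,0.2],-1],[-1,[0,0,0.2],-1],[-1,[0,0,0.1],-1],[-1,[0,0,0],-1],[-1,[0,0,0],-1]]' |grep pos; sh mm.sh
```

```text
eef_pos: [421.0, 126.5, 78.6]
[0.042 0.099 0.059] 0.217 0.046 [ 0.7 -0.2 -3. ] 1.56
eef_pos: [421.0, 126.6, 78.7]
[0.47  0.225 0.08 ] 0.304 0.043 [-1.7  1.5 -1. ] 1.48
eef_pos: [421.0, 126.5, 78.6]
[0.233 0.334 0.046] 0.392 0.041 [-1.2  1.   0.2] 1.39
```

It was blocked (lifting the jar's weight) up to about 40° and free at about 50°, so it had been on the stops. Screwing it home again with a little overtravel.

```bash
python3 -m creep '[[-1,[0,0,0.1],0],[-1,[0,0,0.21],0],[-1,[0,0,0.21],0],[-1,[0,0,0.21],1],[-1,[0,0,0.21],2],[-1,[0,0,0.21],3],[-1,[0,0,0.21],4],[-1,[0,0,0.21],5],[-1,[0,0,0.21],6],[-1,[0,0,0.21],7],[-1,[0,0,0.21],8],[-1,[0,0,0.21],8]]' |grep pos; sh mm.sh
python3 -m creep '[[-1,[0,0,0],0.5],[-1,[0,0,0],1],[-1,[0,0,0],1]]' >/dev/null; sh mm.sh
python3 -m creep '[[-1,[0,0,0],0.5],[-1,[0,0,0],1],[-1,[0,0,0],1]]' >/dev/null; sh mm.sh
python3 -m creep '[[-1,[0,0,0],0.5],[-1,[0,0,0],1],[-1,[0,0,0],1]]' >/dev/null; sh mm.sh
python3 -m creep '[[-1,[0,0,0],0.5],[-1,[0,0,0],1],[-1,[0,0,0],1]]' >/dev/null; sh mm.sh
```

```text
eef_pos: [421.1, 126.4, 76.4]
[0.059 0.051 0.045] -0.307 1.655 [ 0.2  0.7 -1.2] 2.09
[ 0.168  0.027 -0.008] -0.391 0.819 [-0.1 -0.7 -0.7] 2.17
[ 0.007  0.323 -0.002] -0.478 0.831 [-0.8  0.2 -0.2] 2.26
[0.128 0.176 0.045] -0.565 0.818 [-1.7  0.4 -0.7] 2.34
[0.16  0.159 0.007] -0.652 0.82 [-0.5  0.  -1.5] 2.43
```

```bash
python3 -m creep '[[0.5,[0,0,0],0],[0.5,[0,0,0],0],[0.5,[0,0,0],0],[0.5,[0,0,0],-1.6],[0.5,[0,0,0],-3.2],[0.5,[0,0,0],-4.8],[0.5,[0,0,0],-6.4],[0.5,[0,0,0],-8],[0.5,[0,0,0],-9.6],[0.5,[0,0,0],-11.2],[0.5,[0,0,0],-12],[0.5,[0,0,0],-12]]' |egrep 'pos|gap'
python3 -m creep '[[-1,[0,0,0],0],[-1,[0,0,0],0],[-1,[0,0,0],0],[-1,[0,0,0],0],[-1,[0,0,0],1],[-1,[0,0,0],2],[-1,[0,0,0],3],[-1,[0,0,0],4],[-1,[0,0,0],4]]' 25|egrep 'pos|gap'; sh mm.sh
python3 -m creep '[[-1,[0,0,0],1],[-1,[0,0,0],2],[-1,[0,0,0],3],[-1,[0,0,0],4],[-1,[0,0,0],4.5],[-1,[0,0,0],5],[-1,[0,0,0],5]]'|egrep 'pos|gap'; sh mm.sh
```

```text
eef_pos: [421.0, 126.5, 76.5]
finger_gap: 70.4
eef_pos: [421.0, 126.4, 76.4]
finger_gap: 60.0
[0.069 0.126 0.059] 0.042 1.644 [-0.   0.1 -0.1] 1.74
eef_pos: [421.0, 126.4, 76.4]
finger_gap: 59.5
[0.114 0.044 0.02 ] -0.391 0.84 [-0.3 -0.9 -1.8] 2.17
```

```bash
python3 -m creep '[[0.5,[0,0,0],0],[0.5,[0,0,0],0],[0.5,[0,0,0],0],[0.5,[0,0,0],0],[0.5,[0,0,-2],0],[0.5,[0,0,-6],0],[0.5,[0,0,-11],0],[0.5,[0,0,-16],0],[0.5,[0,0,-20],0],[0.5,[0,0,-20],0],[0.5,[0,0,-20],0]]' |egrep 'clock|pos|gap'
python3 - <<'E'
from h import *
q,c=shot('scene','end'); 
cv2.imwrite('pics/endc.png',cv2.resize(c[125:275,210:330],(480,600),interpolation=cv2.INTER_CUBIC))
E
```

```text
clock: 41.0
eef_pos: [421.0, 126.5, 276.4]
finger_gap: 70.5
```

View pics/endc.png

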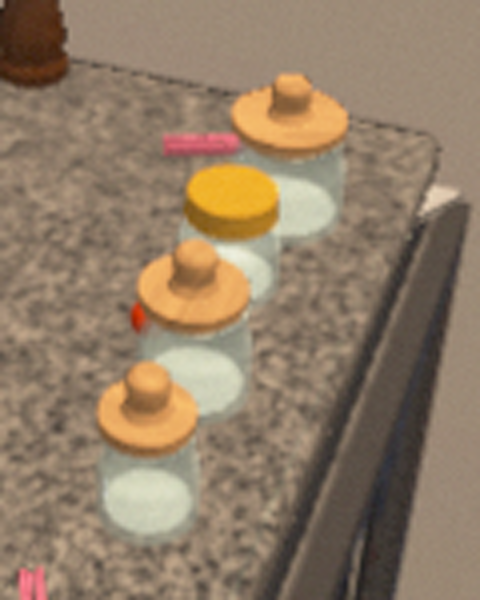

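All four jars stand upright and closed: the brass lid at (232,200) sits level, and the wooden lids are flat on their rims.

```bash
python3 -c "
from cell import manip
print(manip.sign_off())"
```

```text
the job is handed in; nothing more can be done
None
```

The job is handed in after about 41 s of robot time: the three wooden lids sit flat on their jars, and the brass lid is screwed clockwise to its stops, judged by feel (a back-off and lift test, then re-tightening) because the threads are hidden under the lid.

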